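# Turn the lazy Susan and slide the coaster out over its rim

## Robot

A 6-joint arm with a two-finger parallel gripper is mounted at the origin on the work surface. World frame = base frame: x ahead of the robot, y to its left, z up, the work surface at z = 0. Lengths are in mm, angles in degrees, forces in N, time in s.
With the tool pointing down it reaches from about 325 to 775 mm from the base axis. Payload 5.5 kg.
Tool frame: the origin (TCP) lies on the centre line of the jaws, within the pads' length; the fingertips stand ctrl.tcp_to_tips ahead of it and the grasp point (between the pads) lies 5 mm behind it (ctrl.tcp_to_tips is the distance from the TCP to the fingertips, in mm); z points along the fingers, y is the line along which they close (so a half turn about z gives the same grasp; the last joint's range is limited). The gripper opens to 85 mm and grips with 20 to 120 N. Pads are 22 mm wide; open, the fingers measure 114 mm over their backs; the gripper's body (76 mm by 85 mm) begins 54 mm behind the grasp point. The pads swing forward as they close: fully open they stand 13 mm farther back than shut.
Start: joints at [-70.285, 5.22, 70.514, -0, 104.267, -3.249], TCP at [234.094, -552.464, 245.275] pointing down, gripper open.
Joint ranges: [-164.24, 164.24], [-49.07, 125.15], [9.68, 141.18], [-86.29, 266.29], [3.28, 154.24], [-151.56, 151.56]. Speed limits (degrees/s): [147.25, 147.25, 172.46, 180, 180, 180].

## Interface

Orientations are given as a 3x3 rotation matrix whose columns are the frame's x, y, z axes.
In Python, from plant import monitor, eyes, job, ctrl gives the robot as it stands.
- The arm moves only by the shell command python3 -m creep 'ROWS' [FORCE]. ROWS is JSON, a list of rows, each an object with "angular": the turn, a rotation vector about the tool's x, y, z in degrees, a list of three; "slide": the shift along the tool's x, y, z in m, a list of three; "hand": the opening, from 0 (shut) to 1 (fully open). In form: [{"angular": [wx, wy, wz], "slide": [x, y, z], "hand": hand}, ...]. A call has 1 to 5 rows; each row shifts and turns the commanded pose from where the row before left it, along the tool's axes as they then stand; what a row does not reach is not made up. A row lasts 1/8 s, in which the tool goes at most 62.5 mm and 10.7 degrees, less where a joint would pass 70% of its speed; a pose out of reach is approached as far as the arm can. A call with a gripper value outside its range is refused whole. The fingers move at their own pace and stop on an object; FORCE is the grip in N (left out, the last holds). Time passes only in rows, so rows that do not move let the fingers close. It gives the time, the measured TCP pose, the force, the opening and the grip force at its end, in the units of the state.
- monitor.observe(): the state, without advancing time (a new reading comes with each control period).
- eyes.grab_frame(name): name is "scene" or "top"; returns the picture (420x560x3 uint8, red, green, blue); there is no depth.
- eyes.calibration(name): a dict with "vfov" (degrees; the focal length in pixels is half the picture's height over the tangent of half this angle, whatever the lens; pixels are square), "cx", "cy" (the principal point, pixels), "extrinsics" (4x4, takes a point from camera to world coordinates). Camera axes: x right, y down, z forward; pixel columns grow to the right and rows downward; lengths in mm; the calibration is good to about 2 mm. A picture is of the moment at which its call begins. calibration takes no time and is no camera call.
- job.job_done(): hands the job in; it is judged then, once.
The state is a dict: "t": time; "q": joint angles; "joint_vel": joint speeds; "joint_torque": joint torques, N m; "eef_pos": TCP position; "tool_rot": TCP orientation; "wrist_force": force on the tool from outside, world axes, zero at the start; "torque": the same for the moment, N m; "grip_width": finger opening in mm; "finger_force": force on a finger pad.
Only numpy, scipy, OpenCV 4.12 (cv2) and the standard library are available. Lean on these libraries where they do the work, as an engineer would, in place of code of your own. Each camera call takes 0.05 s, during which the arm holds its last target. There are 200 camera calls.

## Task

Put your fingertips on the lazy Susan and turn it until the round stone coaster has come round to the front, the side facing the robot, with the pieces standing on it riding along untouched. Then slide the coaster straight out towards the front until three centimetres of it hang over the rim, so that a guest can take it from beneath. Do not lift the coaster, leave the other things alone, and finish with the hand clear.

Things in the scene. Friction and masses are not known exactly. Their poses are not given: they have to be found in the camera images.
- coaster: The coaster: plain round disc of buff sandstone, 100 mm across, 10 mm thick, 0.15 to 0.26 kg, loose, lying flat on the lazy Susan. Origin at the centre of its underside, z up. At the start it lies 97 to 113 mm from the hub, 50 to 95 degrees round from the front on the left or the right side. It is the only flat piece on the lazy Susan.
- hub (a point): Centre of the top face of the lazy Susan's platter (a small brass disc, flush), on the axis of rotation, 42 mm above the bench. The platter is a plain flat cherry-wood disc, 400 mm across and 20 mm thick, no raised lip, underside 22 mm above the bench; it turns about the vertical through this point. Its top between the pieces is free; outside the coaster a band at least 36 mm wide up to the rim is free.
- susan (a joint): Turning angle of the platter in rad, 0 at the start, positive counter-clockwise seen from above, free to turn a full turn either way. It is light to turn (about 0.06 N m) and stays where it is left; fingertips pressed on its top with some 5 N and moved along a circle about the hub carry it round; if the pressing eases they slip over the wood.
- susan_foot: The foot of the lazy Susan: dark disc 220 mm across with a bearing ring, hidden under the platter, fixed to the bench. Origin on the axis of rotation, at bench height. Its -x axis points to the front (world -x, the robot's side of the bench); it does not turn.
- pot: Painted Acoma-style pot, white with dark and ochre figures, 90 mm across, 86 mm high, open. Stands loose on the platter, 138 to 152 mm from the hub at the start. Origin at the centre of its underside, z up. Leave untouched.
- pitcher: Small blue-green glazed pitcher with a loop handle on its +y side, body 68 mm across, 94 mm over the handle and lip, 110 mm high. Stands loose on the platter, 138 to 152 mm from the hub. Origin at the centre of its underside, z up. Leave untouched.
- paperweight: Clear glass dome paperweight, 72 mm across, 46 mm high. Stands loose on the platter, 138 to 152 mm from the hub. Origin at the centre of its underside, z up. Leave untouched.
- bird: Carved juniper bird on a round slice of branch (46 mm across), 105 mm from beak to tail, beak to +x, 74 mm high. Stands loose on the platter, 97 to 113 mm from the hub, on the other side from the coaster. Origin at the centre of its underside, z up. The five pieces on the platter start about 72 degrees apart. Leave untouched.
- mug: Brown stoneware mug, 80 mm across, 85 mm high, on the bench to the robot's left. Origin at the centre of its underside. Leave in place.
- bowl: Dark wooden bowl, 120 mm across, 45 mm high, on the bench to the right. Origin at the centre of its underside. Leave in place.
- matchbox: Long matchbox, 65 x 110 x 22 mm, lying on the bench to the left, nearer the robot. Origin at the centre of its underside. Leave in place.
There are look-alikes about, which are no part of the job. Leave any turquoise look-alike of the coaster alone.

How it is judged (in metres and radians):
On the way:
1. the lazy Susan has been turned so that the coaster is at the front, not yet slid out (y of coaster in the frame of susan_foot between -0.045 and 0.045 m and x of coaster in the frame of susan_foot below 0 m and (value of joint susan above 0.4 rad or value of joint susan below -0.4 rad) and horizontal distance between coaster and hub below 0.145 m), for 0.2 s.
At the end, for the whole second after the job is handed in: The coaster lies flat and at rest, its outer edge 22 to 38 mm beyond the rim (centre 172 to 188 mm from the hub), its centre at most 45 mm sideways of the line from the hub to the front; the lazy Susan is at rest and the four pieces stand upright on it, 80 to 170 mm from the hub (y of coaster in the frame of susan_foot between -0.045 and 0.045 m and x of coaster in the frame of susan_foot below 0 m and horizontal distance between coaster and hub between 0.172 and 0.188 m and angle between coaster's own z axis and vertical below 0.08 rad and height (world z) of coaster between 0.037 and 0.047 m and linear speed of coaster below 0.01 m/s and velocity of joint susan between -0.03 and 0.03 rad/s and angle between each of pot, pitcher, paperweight, bird's own z axis and vertical below 0.15 rad and horizontal distance between pot and hub between 0.08 and 0.17 m and height (world z) of pot between 0.037 and 0.047 m and horizontal distance between pitcher and hub between 0.08 and 0.17 m and height (world z) of pitcher between 0.037 and 0.047 m and horizontal distance between paperweight and hub between 0.08 and 0.17 m and height (world z) of paperweight between 0.037 and 0.047 m and horizontal distance between bird and hub between 0.08 and 0.17 m and height (world z) of bird between 0.037 and 0.047 m); the robot touches nothing.
It fails at once if the coaster is lifted or tipped up (height (world z) of coaster above 0.057 m or angle between coaster's own z axis and vertical above 0.3 rad).
It fails at once if a piece standing on the lazy Susan is touched by the robot (contact force between any of the arm, the fingers and pot above 1 N or contact force between any of the arm, the fingers and pitcher above 1 N or contact force between any of the arm, the fingers and paperweight above 1 N or contact force between any of the arm, the fingers and bird above 1 N).
It fails at once if a piece standing on the lazy Susan is lifted or tipped over (height (world z) of any of pot, pitcher, paperweight, bird above 0.057 m or angle between any of pot, pitcher, paperweight, bird's own z axis and vertical above 0.35 rad).
It fails at once if the mug, bowl or matchbox on the bench is disturbed (distance of any of mug, bowl, matchbox from where it was at the start of the episode above 0.02 m).
It also fails if it takes over 64 s, if anything falls off the work surface, if the arm or the gripper's body presses on something with over 40 N, if the wrist force passes 120 N, or if a joint passes its speed limit or range.

## Working session

There is one attempt and no reset: what is moved stays moved. The work goes in short steps, Python scripts to look and compute and a shell command to move; the robot and the scene stay as the last step left them, time stands still between calls to the robot, and variables do not carry over. Pictures are saved under pics/ and viewed, at most 10 in all, crops included, and the job is handed in when it is done.

```bash
mkdir -p pics; ls; python3 - <<'E'
from plant import monitor,eyes,job,ctrl
import cv2,numpy as np
s=monitor.observe();print(s, ctrl.tcp_to_tips)
for n in("scene","top"):
    cv2.imwrite(f"pics/{n}0.png",eyes.grab_frame(n)[:,:,::-1]); print(n,eyes.calibration(n))
E
```

```text
pics
{'t': 0.0, 'q': array([-7.02834754e+01,  5.26247259e+00,  7.05831544e+01, -5.52393210e-04,
        1.04264078e+02, -3.24818223e+00]), 'joint_vel': array([ 0.01157671,  0.03080898, -0.03929031, -0.07104843,  0.03622343,
        0.04480718]), 'joint_torque': array([-8.62829893e-04, -4.58745360e+01, -4.18017054e+01, -3.62743333e-05,
        1.18285208e-02,  2.49984276e-05]), 'eef_pos': array([ 234.01511681, -552.21392972,  244.14489506]), 'tool_rot': array([[ 9.20746318e-01,  3.90161236e-01, -6.54755610e-04],
       [ 3.90161773e-01, -9.20744565e-01,  1.79930460e-03],
       [ 9.91562392e-05, -1.91216370e-03, -9.99998167e-01]]), 'wrist_force': array([-0.10924868,  0.05428938,  0.25338246]), 'torque': array([ 0.00952228, -0.03749574,  0.05286215]), 'finger_force': 0.0, 'grip_width': 85.51374049048792} 14.0
scene {'vfov': 50.847181439546574, 'cx': 280.9440152281471, 'cy': 207.17934300642688, 'extrinsics': array([[ 5.50385775e-01,  6.72920741e-01, -4.94219764e-01,
         1.14085726e+03],
       [ 8.34900220e-01, -4.40660572e-01,  3.29787633e-01,
        -3.93080507e+02],
       [ 4.13777490e-03, -5.94134612e-01, -8.04354985e-01,
         1.02812090e+03],
       [ 0.00000000e+00,  0.00000000e+00,  0.00000000e+00,
         1.00000000e+00]])}
top {'vfov': 48.32685203271289, 'cx': 286.3597486902049, 'cy': 215.61917752906092, 'extrinsics': array([[-1.53666659e-02, -9.93641567e-01,  1.11536103e-01,
         4.24725029e+02],
       [-9.99880306e-01,  1.50699342e-02, -3.50302335e-03,
        -1.44715550e+01],
       [ 1.79990787e-03, -1.11576583e-01, -9.93754208e-01,
         1.38417689e+03],
       [ 0.00000000e+00,  0.00000000e+00,  0.00000000e+00,
         1.00000000e+00]])}
```

View pics/top0.png

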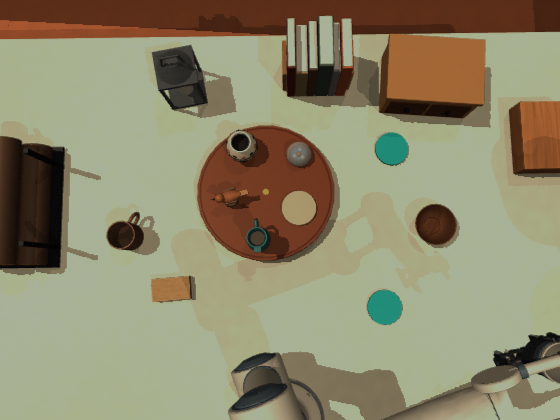

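View pics/scene0.png

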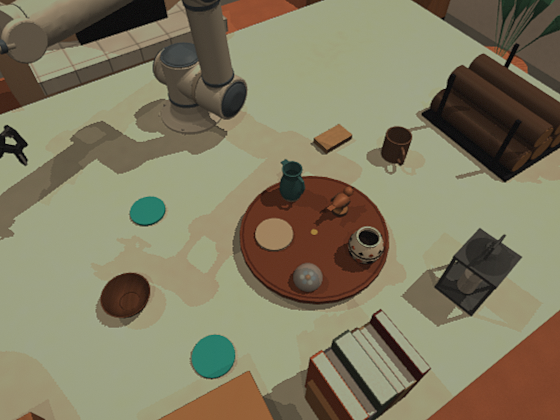

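The top view shows the platter with its brass hub at about (266,192). Candidates for the coaster:
- the buff disc on the platter, at (299,208)
- a turquoise disc on the bench, at (392,149)
- a turquoise disc on the bench, at (385,307)

I choose the buff one at (299,208), since it is the only one that is sandstone and on the platter. The pitcher is at (257,238), the paperweight at (299,154), the pot at (241,146) and the bird at (231,198).

```bash
cat > h.py <<'E'
from plant import monitor,eyes,job,ctrl
import cv2,numpy as np
def w(name,u,v,z):
    c=eyes.calibration(name);E=c["extrinsics"];f=210/np.tan(np.radians(c["vfov"]/2))
    d=E[:3,:3]@[(u-c["cx"])/f,(v-c["cy"])/f,1];o=E[:3,3];return (o+d*(z-o[2])/d[2])[:2]
def blob(im,lo,hi,near):
    m=cv2.inRange(cv2.cvtColor(im,cv2.COLOR_RGB2HSV),lo,hi)
    n,l,st,ce=cv2.connectedComponentsWithStats(m)
    ok=[i for i in range(1,n) if st[i,4]>8]
    i=min(ok,key=lambda i:np.hypot(*(ce[i]-near)))
    return l==i,ce[i],st[i]
def coaster(im,near,hub=None,name="top"):
    m,c,st=blob(im,(8,40,150),(30,200,255),near)
    cs,_=cv2.findContours(m.astype(np.uint8),0,1); k=max(cs,key=cv2.contourArea)[:,0]
    P=np.array([w(name,u,v,52) for u,v in k]); (x,y),r=cv2.minEnclosingCircle(P.astype(np.float32))
    return np.array([x,y]),r,w(name,*c,52),c,st
E
python3 - <<'E'
from h import *
im=eyes.grab_frame("top")
print(coaster(im,(299,208)), im[208,299],im[192,266],im[186,270])
hub=w("top",266,192,42);print("hub",hub)
# rim ends
for p in((198,193),(334,193),(266,126),(266,258)):print(w("top",*p,42))
for n,p,z in(("pot",(241,146),86+42),("pitcher",(257,238),130),("pw",(299,154),70),("bird",(231,198),80)):
    q=w("top",*p,z);print(n,q,np.hypot(*(q-hub)))
cv2.imwrite("pics/crop.png",cv2.resize(im[115:270,185:345,::-1],None,fx=4,fy=3.8,interpolation=2)[:, :])
E
```

```text
(array([598.01708984, -54.26573563]), 48.648536682128906, array([597.76515857, -54.42052421]), array([298.51620112, 207.29050279]), array([282, 191,  34,  34, 895], dtype=int32)) [168 149 108] [167 139  57] [115  60  35]
hub [645.22133297  38.80868982]
[645.25861396 236.01793777]
[ 639.31101139 -158.44317303]
[842.16190731  36.73789681]
[454.45332394  40.81457947]
pot [759.95490969 102.68704758] 131.31731880174127
pitcher [506.29768501  60.75775113] 140.64686721340615
pw [749.47712938 -58.08256122] 142.32774013847563
bird [623.37074977 135.98932684] 99.60684814464172
```

View pics/crop.png

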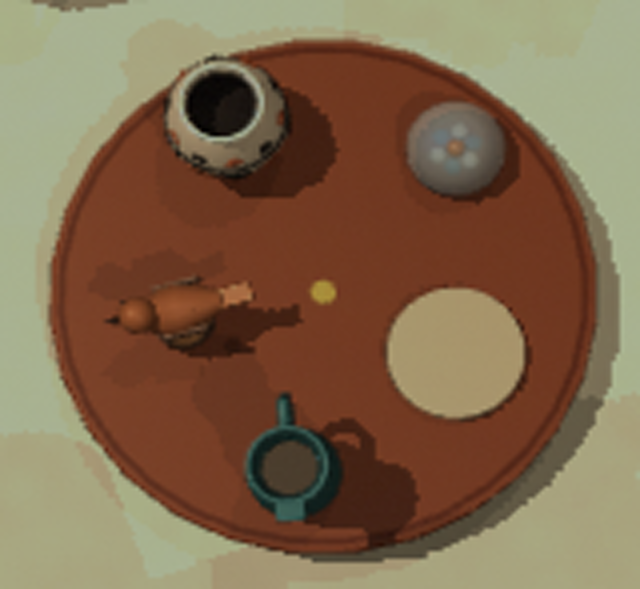

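The crop confirms the plain buff disc lying flat at lower right, with a free band out to the rim. The hub is at (646,39). The coaster is at (598,-54), r 105, 63° to the right of front, radius 49. All of this agrees with the given data. I will approach the rim band outside the coaster at r 178 with the fingers shut.

```bash
python3 -m creep '[{"angular":[0,0,0],"slide":[0.0472,-0.0268,0],"hand":0},{"angular":[0,0,0],"slide":[0.0472,-0.0268,0],"hand":0},{"angular":[0,0,0],"slide":[0.0472,-0.0268,0],"hand":0},{"angular":[0,0,0],"slide":[0.0472,-0.0268,0],"hand":0},{"angular":[0,0,0],"slide":[0.0472,-0.0268,0],"hand":0}]' 20
python3 -m creep '[{"angular":[0,0,0],"slide":[0.0472,-0.0268,0],"hand":0},{"angular":[0,0,0],"slide":[0.0472,-0.0268,0],"hand":0},{"angular":[0,0,0],"slide":[0.0472,-0.0268,0],"hand":0},{"angular":[0,0,0],"slide":[0.0472,-0.0268,0],"hand":0},{"angular":[0,0,0],"slide":[0.0472,-0.0268,0],"hand":0}]'
python3 -m creep '[{"angular":[0,0,-10],"slide":[0,0,0.03],"hand":0},{"angular":[0,0,-10],"slide":[0,0,0.03],"hand":0},{"angular":[0,0,-10],"slide":[0,0,0.03],"hand":0},{"angular":[0,0,-10],"slide":[0,0,0.03],"hand":0},{"angular":[0,0,0],"slide":[0,0,0],"hand":0}]'
python3 -c "
from plant import monitor as m
print(m.observe())"
```

```text
t: 0.78
eef_pos: [399.9, -335.4, 245.0]
tool_rot: [[0.921, 0.39, -0.0], [0.39, -0.921, 0.0], [-0.0, -0.0, -1.0]]
wrist_force: [0.6, -0.5, 0.2]
grip_width: -0.2
finger_force: 0.0
t: 1.4
eef_pos: [564.9, -119.9, 245.0]
tool_rot: [[0.921, 0.39, -0.0], [0.39, -0.921, -0.0], [-0.0, -0.0, -1.0]]
wrist_force: [0.7, -0.7, -0.4]
grip_width: -0.4
finger_force: 0.0
t: 2.02
eef_pos: [562.4, -121.0, 121.8]
tool_rot: [[0.456, 0.89, -0.006], [0.89, -0.456, 0.002], [-0.001, -0.006, -1.0]]
wrist_force: [0.2, 0.5, 0.9]
grip_width: -0.2
finger_force: 0.0
{'t': 2.025, 'q': array([-1.55350699e+01,  2.36302645e+00,  8.60068323e+01,  3.03349776e-03,
        9.20051683e+01,  1.15855462e+01]), 'joint_vel': array([-0.05207428, -1.56854144, -3.8404457 , -0.00523604,  1.23370462,
        4.71266725]), 'joint_torque': array([ 2.96373200e-02, -4.30267346e+01, -4.09421825e+01,  2.02173622e-03,
       -2.94279819e-01, -9.98849161e-01]), 'eef_pos': array([ 562.386144  , -121.02707269,  121.81729876]), 'tool_rot': array([[ 0.45585973,  0.89002939, -0.00629211],
       [ 0.89005074, -0.4558579 ,  0.00180402],
       [-0.00126267, -0.00642268, -0.99997858]]), 'wrist_force': array([0.23436386, 0.47371414, 0.914916  ]), 'torque': array([ 0.01125015,  0.00601743, -0.00926988]), 'finger_force': 0.0, 'grip_width': -0.19892435271940004}
```

```bash
python3 -m creep '[{"angular":[0,0,0],"slide":[0,0,0.03],"hand":0},{"angular":[0,0,0],"slide":[0,0,0.025],"hand":0},{"angular":[0,0,0],"slide":[0,0,0.007],"hand":0},{"angular":[0,0,0],"slide":[0,0,0],"hand":0}]'
python3 -m creep '[{"angular":[0,0,0],"slide":[0,0,0.002],"hand":0},{"angular":[0,0,0],"slide":[0,0,0.002],"hand":0},{"angular":[0,0,0],"slide":[0,0,0.002],"hand":0}]'
```

```text
t: 2.52
eef_pos: [564.5, -121.7, 64.3]
tool_rot: [[0.456, 0.89, 0.001], [0.89, -0.456, -0.0], [0.0, 0.001, -1.0]]
wrist_force: [-0.3, 0.6, 0.6]
grip_width: -0.0
finger_force: 0.0
t: 2.9
eef_pos: [564.4, -121.6, 57.7]
tool_rot: [[0.455, 0.891, 0.001], [0.891, -0.455, -0.0], [0.0, 0.001, -1.0]]
wrist_force: [0.4, -0.5, -0.5]
grip_width: -0.2
finger_force: 0.0
```

```bash
for i in 1 2; do :; done
python3 -m creep '[{"angular":[0,0,0],"slide":[0,0,0.0015],"hand":0},{"angular":[0,0,0],"slide":[0,0,0],"hand":0}]'
python3 -m creep '[{"angular":[0,0,0],"slide":[0,0,0.001],"hand":0},{"angular":[0,0,0],"slide":[0,0,0],"hand":0}]'
python3 -m creep '[{"angular":[0,0,0],"slide":[0,0,0.001],"hand":0},{"angular":[0,0,0],"slide":[0,0,0],"hand":0}]'
```

```text
t: 3.15
eef_pos: [564.3, -121.6, 56.0]
tool_rot: [[0.455, 0.891, 0.001], [0.891, -0.455, -0.0], [0.0, 0.001, -1.0]]
wrist_force: [0.4, -0.9, 1.7]
grip_width: -0.5
finger_force: 0.7
t: 3.4
eef_pos: [564.8, -121.9, 56.1]
tool_rot: [[0.455, 0.891, 0.002], [0.891, -0.455, -0.001], [0.0, 0.002, -1.0]]
wrist_force: [-0.2, -0.9, 4.4]
grip_width: -0.2
finger_force: 2.5
t: 3.65
eef_pos: [565.3, -122.1, 56.0]
tool_rot: [[0.455, 0.891, 0.004], [0.891, -0.455, -0.001], [0.0, 0.004, -1.0]]
wrist_force: [0.3, -2.2, 7.9]
grip_width: -0.3
finger_force: 4.1
```

```bash

python3 -m creep '[{"angular":[0,0,1],"slide":[0.0000,-0.0031,0],"hand":0},{"angular":[0,0,2],"slide":[0.0001,-0.0062,0],"hand":0},{"angular":[0,0,3],"slide":[0.0002,-0.0093,0],"hand":0},{"angular":[0,0,4],"slide":[0.0004,-0.0124,0],"hand":0},{"angular":[0,0,4],"slide":[0.0004,-0.0124,0],"hand":0}]'
python3 -m creep '[{"angular":[0,0,4],"slide":[0.0004,-0.0124,0],"hand":0},{"angular":[0,0,4],"slide":[0.0004,-0.0124,0],"hand":0},{"angular":[0,0,3],"slide":[0.0002,-0.0093,0],"hand":0},{"angular":[0,0,2],"slide":[0.0001,-0.0062,0],"hand":0},{"angular":[0,0,0],"slide":[0,0,0],"hand":0}]'
python3 - <<'E'
from h import *
im=eyes.grab_frame("top");cv2.imwrite("pics/top1.png",im[:,:,::-1])
c=coaster(im,(288,225));r=c[0]-[646,39];p=monitor.observe()["eef_pos"][:2]-[646,39]
print(c,np.hypot(*r),np.degrees(np.arctan2(-r[1],-r[0])),np.hypot(*p),np.degrees(np.arctan2(-p[1],-p[0])))
E
```

```text
t: 4.28
eef_pos: [529.1, -97.8, 56.0]
tool_rot: [[0.658, 0.753, 0.004], [0.753, -0.658, -0.001], [0.001, 0.004, -1.0]]
wrist_force: [-0.1, 0.1, 8.8]
grip_width: -0.1
finger_force: 4.3
t: 4.9
eef_pos: [501.5, -68.1, 56.0]
tool_rot: [[0.809, 0.587, 0.003], [0.587, -0.809, -0.001], [0.001, 0.003, -1.0]]
wrist_force: [-2.6, -1.5, 9.8]
grip_width: 0.0
finger_force: 4.7
(array([571.61328125, -26.68063927]), 16.84331512451172, array([574.66707396, -26.52081381]), array([288.9245283 , 215.43396226]), array([285, 211,   8,  12,  53], dtype=int32)) 99.23371554521755 41.4432775949679 179.84405752523153 36.60703932154735
```

View pics/top1.png

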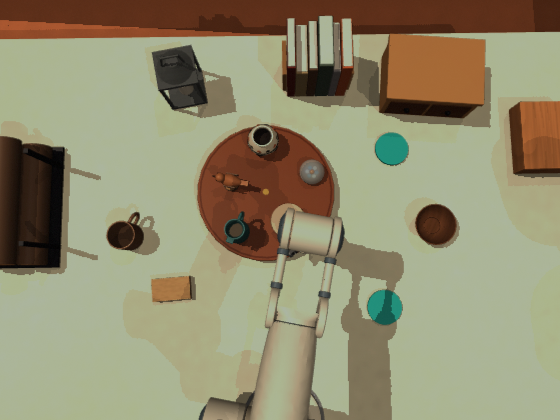

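The platter and its pieces follow the fingers: the pot has moved to (263,139) and the pitcher to (236,231). The coaster, at about (288,220), is partly hidden by the wrist. I will turn the remaining 36°.

```bash

python3 -m creep '[{"angular":[0,0,1],"slide":[0.0000,-0.0031,0],"hand":0},{"angular":[0,0,2],"slide":[0.0001,-0.0063,0],"hand":0},{"angular":[0,0,3],"slide":[0.0002,-0.0094,0],"hand":0},{"angular":[0,0,4],"slide":[0.0004,-0.0125,0],"hand":0},{"angular":[0,0,4],"slide":[0.0004,-0.0125,0],"hand":0}]'
python3 -m creep '[{"angular":[0,0,4],"slide":[0.0004,-0.0125,0],"hand":0},{"angular":[0,0,4],"slide":[0.0004,-0.0125,0],"hand":0},{"angular":[0,0,4],"slide":[0.0004,-0.0125,0],"hand":0},{"angular":[0,0,4],"slide":[0.0004,-0.0125,0],"hand":0}]'
python3 -m creep '[{"angular":[0,0,3],"slide":[0.0002,-0.0094,0],"hand":0},{"angular":[0,0,2],"slide":[0.0001,-0.0063,0],"hand":0},{"angular":[0,0,1],"slide":[0,-0.0031,0],"hand":0},{"angular":[0,0,0],"slide":[0,0,0],"hand":0},{"angular":[0,0,0],"slide":[0,0,0],"hand":0}]'
python3 - <<'E'
from h import *
im=eyes.grab_frame("scene");cv2.imwrite("pics/sc1.png",im[:,:,::-1])
print(monitor.observe()["q"])
E
```

```text
t: 5.58
eef_pos: [479.9, -30.2, 56.0]
tool_rot: [[0.928, 0.371, 0.002], [0.371, -0.928, -0.002], [0.001, 0.002, -1.0]]
wrist_force: [-3.7, -1.7, 11.0]
grip_width: -0.1
finger_force: 5.6
t: 6.08
eef_pos: [466.9, 18.6, 56.0]
tool_rot: [[0.995, 0.101, -0.001], [0.101, -0.995, -0.001], [-0.001, 0.001, -1.0]]
wrist_force: [-8.6, -0.9, 14.4]
grip_width: 0.0
finger_force: 7.0
t: 6.7
eef_pos: [465.5, 37.7, 55.9]
tool_rot: [[1.0, -0.0, -0.002], [-0.0, -1.0, 0.0], [-0.002, -0.0, -1.0]]
wrist_force: [-10.8, -0.0, 15.7]
grip_width: -0.2
finger_force: 7.9
[ 4.44566897e-01 -1.29545370e+01  1.07166402e+02  8.48663063e-03
  8.58895728e+01  9.04630676e+01]
```

View pics/sc1.png

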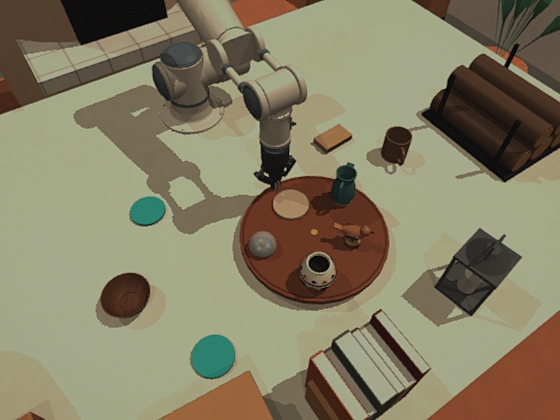

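The coaster at (291,204) in the scene view is now in front of the hub at (314,232), and all four pieces are upright. I will lift off and measure.

```bash

python3 -m creep '[{"angular":[0,0,0],"slide":[0,0,-0.005],"hand":0},{"angular":[0,0,0],"slide":[0,0,-0.035],"hand":0},{"angular":[0,0,0],"slide":[0,0,-0.05],"hand":0.5},{"angular":[0,0,0],"slide":[0,0,-0.05],"hand":0.5},{"angular":[0,0,0],"slide":[0,0,-0.05],"hand":0.5}]'
python3 - <<'E'
from h import *
im=eyes.grab_frame("scene");cv2.imwrite("pics/sc2.png",im[:,:,::-1])
print(coaster(im,(291,204),name="scene"))
m,c,st=blob(im,(18,110,110),(32,255,255),(314,232));print(c,st,w("scene",*c,42),w("scene",314,232,42))
for n,p,z in(("pot",(319,262),128),("pitcher",(343,172),152),("pw",(262,244),75),("bird",(355,233),85)):print(n,w("scene",*p,z))
E
```

```text
t: 7.38
eef_pos: [466.2, 37.5, 245.1]
tool_rot: [[1.0, -0.001, -0.0], [-0.001, -1.0, 0.0], [-0.0, -0.0, -1.0]]
wrist_force: [1.0, -0.4, 0.6]
grip_width: 42.4
finger_force: 0.0
(array([544.06225586,  36.77472305]), 48.148048400878906, array([544.98460377,  36.31854059]), array([290.5328084 , 203.47244094]), array([274, 190,  34,  28, 762], dtype=int32))
[313.68 231.6 ] [311 229   6   6  25] [650.39497298  39.70819347] [651.89517297  39.67403172]
pot [768.27845507 -37.19937337]
pitcher [595.94045482 165.33775993]
pw [ 625.55910754 -105.97765394]
bird [732.92499513 106.36916167]
```

Scene camera: the coaster is at (-106,-2.5) mm relative to the hub, which is dead in front at r≈106. Next I go behind it on the hub side with the fingers 42 mm apart, so they straddle the disc's back edge.

```bash

python3 -m creep '[{"angular":[0,0,0],"slide":[0.0473,0,0],"hand":0.5},{"angular":[0,0,0],"slide":[0.0473,0,0],"hand":0.5},{"angular":[0,0,0],"slide":[0.0474,0,0],"hand":0.5},{"angular":[0,0,0],"slide":[0,0,0.04],"hand":0.5},{"angular":[0,0,0],"slide":[0,0,0.05],"hand":0.5}]'
python3 -m creep '[{"angular":[0,0,0],"slide":[0,0,0.05],"hand":0.5},{"angular":[0,0,0],"slide":[0,0,0.03],"hand":0.5},{"angular":[0,0,0],"slide":[0,0,0.012],"hand":0.5},{"angular":[0,0,0],"slide":[0,0,0],"hand":0.5},{"angular":[0,0,0],"slide":[0,0,0],"hand":0.5}]'
python3 - <<'E'
from h import *
im=eyes.grab_frame("scene");cv2.imwrite("pics/sc3.png",cv2.resize(im[140:320,200:430,::-1],None,fx=3,fy=3))
E
```

```text
t: 8.05
eef_pos: [609.7, 37.4, 152.7]
tool_rot: [[1.0, -0.001, 0.002], [-0.001, -1.0, 0.0], [0.002, -0.0, -1.0]]
wrist_force: [0.3, 0.3, 0.2]
grip_width: 42.6
finger_force: 0.0
t: 8.68
eef_pos: [609.5, 37.4, 63.9]
tool_rot: [[1.0, -0.001, 0.003], [-0.001, -1.0, 0.0], [0.003, -0.0, -1.0]]
wrist_force: [0.2, 0.5, 0.3]
grip_width: 42.7
finger_force: 0.0
```

View pics/sc3.png

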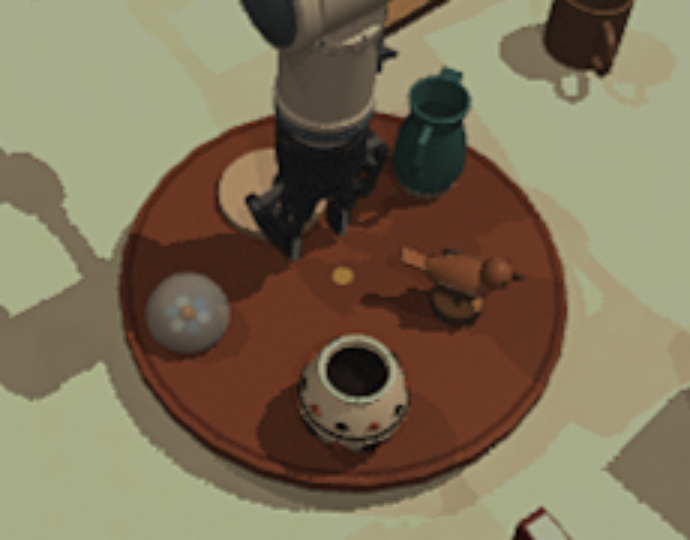

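The fingers, with tips at about (295,255) and (340,230) in the crop, stand between the hub (342,275) and the coaster (255,190). The pitcher and bird are clear. I will lower to contact.

```bash

python3 -m creep '[{"angular":[0,0,0],"slide":[0,0,0.005],"hand":0.5},{"angular":[0,0,0],"slide":[0,0,0.002],"hand":0.5},{"angular":[0,0,0],"slide":[0,0,0],"hand":0.5}]'
python3 -m creep '[{"angular":[0,0,0],"slide":[0,0,0.0015],"hand":0.5},{"angular":[0,0,0],"slide":[0,0,0],"hand":0.5}]'
python3 -m creep '[{"angular":[0,0,0],"slide":[0,0,0.0015],"hand":0.5},{"angular":[0,0,0],"slide":[0,0,0],"hand":0.5}]'
```

```text
t: 9.1
eef_pos: [608.2, 37.4, 54.5]
tool_rot: [[1.0, -0.001, -0.0], [-0.001, -1.0, -0.0], [-0.0, 0.0, -1.0]]
wrist_force: [0.9, -0.4, 0.7]
grip_width: 43.1
finger_force: 0.0
t: 9.35
eef_pos: [608.5, 37.4, 54.2]
tool_rot: [[1.0, -0.001, 0.001], [-0.001, -1.0, -0.0], [0.001, 0.0, -1.0]]
wrist_force: [-3.1, 0.2, 4.5]
grip_width: 42.8
finger_force: 2.5
t: 9.6
eef_pos: [608.5, 37.4, 54.1]
tool_rot: [[1.0, -0.001, 0.001], [-0.001, -1.0, -0.0], [0.001, 0.0, -1.0]]
wrist_force: [-6.4, -1.2, 11.2]
grip_width: 43.1
finger_force: 5.8
```

```bash

python3 -m creep '[{"angular":[0,0,0],"slide":[0,0,-0.0055],"hand":0.5},{"angular":[0,0,0],"slide":[0,0,0],"hand":0.5},{"angular":[0,0,0],"slide":[-0.004,0,0],"hand":0.5},{"angular":[0,0,0],"slide":[-0.005,0,0],"hand":0.5},{"angular":[0,0,0],"slide":[-0.005,0,0],"hand":0.5}]'
python3 -m creep '[{"angular":[0,0,0],"slide":[-0.005,0,0],"hand":0.5},{"angular":[0,0,0],"slide":[-0.005,0,0],"hand":0.5},{"angular":[0,0,0],"slide":[-0.005,0,0],"hand":0.5},{"angular":[0,0,0],"slide":[-0.005,0,0],"hand":0.5},{"angular":[0,0,0],"slide":[-0.005,0,0],"hand":0.5}]'
python3 -m creep '[{"angular":[0,0,0],"slide":[-0.005,0,0],"hand":0.5},{"angular":[0,0,0],"slide":[-0.005,0,0],"hand":0.5},{"angular":[0,0,0],"slide":[-0.005,0,0],"hand":0.5},{"angular":[0,0,0],"slide":[-0.005,0,0],"hand":0.5},{"angular":[0,0,0],"slide":[-0.005,0,0],"hand":0.5}]'
python3 -m creep '[{"angular":[0,0,0],"slide":[-0.004,0,0],"hand":0.5},{"angular":[0,0,0],"slide":[-0.003,0,0],"hand":0.5},{"angular":[0,0,0],"slide":[-0.002,0,0],"hand":0.5},{"angular":[0,0,0],"slide":[0,0,0],"hand":0.5},{"angular":[0,0,0],"slide":[0,0,0],"hand":0.5}]'
python3 - <<'E'
from h import *
im=eyes.grab_frame("scene");cv2.imwrite("pics/sc4.png",cv2.resize(im[110:290,180:410,::-1],None,fx=3,fy=3))
print(coaster(im,(275,185),name="scene"))
m,c,st=blob(im,(18,110,110),(32,255,255),(314,232));print(c,st,w("scene",*c,42))
E
```

```text
t: 10.22
eef_pos: [594.0, 37.5, 56.9]
tool_rot: [[1.0, -0.001, -0.0], [-0.001, -1.0, 0.0], [-0.0, -0.0, -1.0]]
wrist_force: [1.2, 0.6, 0.4]
grip_width: 42.7
finger_force: 0.5
t: 10.85
eef_pos: [569.0, 37.4, 57.3]
tool_rot: [[1.0, -0.001, 0.0], [-0.001, -1.0, -0.0], [0.0, 0.0, -1.0]]
wrist_force: [0.2, 0.5, -0.5]
grip_width: 42.5
finger_force: 0.5
t: 11.48
eef_pos: [544.0, 37.4, 57.3]
tool_rot: [[1.0, -0.001, 0.0], [-0.001, -1.0, 0.0], [0.0, -0.0, -1.0]]
wrist_force: [1.1, 0.7, -1.2]
grip_width: 42.5
finger_force: 0.5
t: 12.1
eef_pos: [535.3, 37.4, 57.3]
tool_rot: [[1.0, -0.001, -0.0], [-0.001, -1.0, 0.0], [-0.0, -0.0, -1.0]]
wrist_force: [0.5, 0.2, -0.6]
grip_width: 42.5
finger_force: 0.0
(array([400.9621582 ,  40.03008652]), 100.76844024658203, array([395.04737573,  50.84848358]), array([266.03163445, 167.23725835]), array([252, 146,  23,  52, 569], dtype=int32))
[313.80769231 231.57692308] [311 229   7   6  26] [650.52211801  40.03634132]
```

View pics/sc4.png

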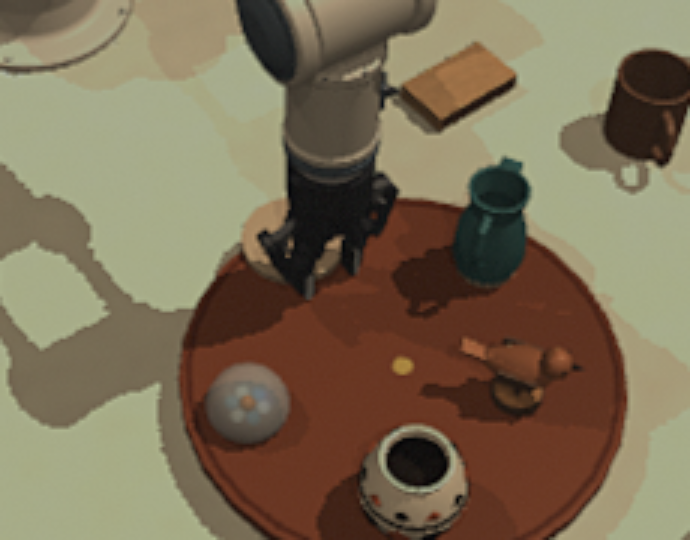

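The coaster, at about (270,240) in the crop, now hangs over the front rim behind the gripper, and the pieces are undisturbed. By the arm's position it is about 169 mm from the hub. I will push 7 mm more, back off and look.

```bash

python3 -m creep '[{"angular":[0,0,0],"slide":[-0.003,0,0],"hand":0.5},{"angular":[0,0,0],"slide":[-0.003,0,0],"hand":0.5},{"angular":[0,0,0],"slide":[-0.001,0,0],"hand":0.5},{"angular":[0,0,0],"slide":[0,0,0],"hand":0.5},{"angular":[0,0,0],"slide":[0.015,0,0],"hand":0.5}]'
python3 -m creep '[{"angular":[0,0,0],"slide":[0,0,-0.02],"hand":0.5},{"angular":[0,0,0],"slide":[0,0,-0.05],"hand":0.5},{"angular":[0,0,0],"slide":[0,0,-0.06],"hand":0.5},{"angular":[0,0,0],"slide":[0,0,-0.06],"hand":0.5},{"angular":[0,0,0],"slide":[0,0,-0.06],"hand":0.5}]'
python3 - <<'E'
from h import *
im=eyes.grab_frame("scene");cv2.imwrite("pics/sc5.png",cv2.resize(im[90:320,150:420,::-1],None,fx=2.5,fy=2.5))
print(w("scene",314,231.5,42))
E
```

```text
t: 12.78
eef_pos: [542.9, 37.5, 57.3]
tool_rot: [[1.0, -0.001, -0.001], [-0.001, -1.0, 0.0], [-0.001, -0.0, -1.0]]
wrist_force: [0.1, 0.4, -0.1]
grip_width: 42.6
finger_force: 0.0
t: 13.4
eef_pos: [542.4, 37.4, 310.9]
tool_rot: [[1.0, -0.001, 0.001], [-0.001, -1.0, 0.0], [0.001, -0.0, -1.0]]
wrist_force: [1.4, 0.4, -0.3]
grip_width: 43.0
finger_force: 0.0
[650.60470526  40.6095443 ]
```

View pics/sc5.png

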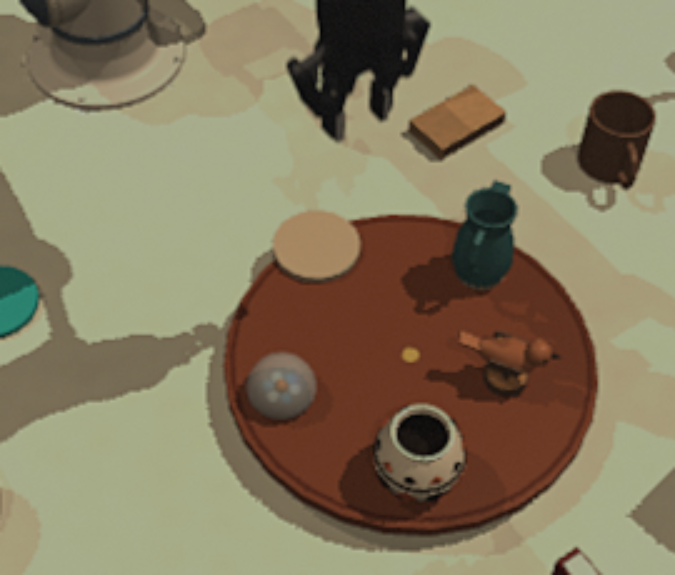

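The coaster, at crop (317,245) or about pixel (277,188), overhangs the front rim; all pieces are upright and the view is clear. I will measure it.

```bash
python3 - <<'E'
from h import *
im=eyes.grab_frame("scene")
hs=cv2.cvtColor(im,cv2.COLOR_RGB2HSV);print(hs[188,277],hs[176,255],hs[172,290],hs[168,277])
from scipy.spatial.distance import cdist
lab=cv2.cvtColor(im,cv2.COLOR_RGB2LAB).astype(int)
m=((abs(lab-lab[188,277])*[.4,1,1]).max(2)<9).astype(np.uint8)
n,l,st,ce=cv2.connectedComponentsWithStats(m,connectivity=4);i=l[188,277];print(st[i],ce[i])
cs,_=cv2.findContours((l==i).astype(np.uint8),0,1);k=max(cs,key=cv2.contourArea)[:,0]
P=np.array([w("scene",*p,52) for p in k],np.float32)
c,r=cv2.minEnclosingCircle(P);c2=w("scene",*ce[i],52);h=np.array([650.4,39.9])
print(c,r,c2,np.subtract(c,h),c2-h,np.hypot(*(c2-h)))
E
```

```text
[ 17 104 165] [ 34  52 172] [ 34  52 172] [ 35  52 173]
[259 174  35  27 735] [276.02993197 187.17278912]
(473.4699401855469, 35.23918914794922) 49.53120040893555 [474.43563849  34.35165687] [-176.93005981   -4.66081085] [-175.96436151   -5.54834313] 176.05181235640103
```

Radius is 176–177 mm, in tolerance but on the low side. I will nudge it 3.5 mm more to centre it at 180.

```bash

python3 -m creep '[{"angular":[0,0,0],"slide":[0,0,0.06],"hand":0.5},{"angular":[0,0,0],"slide":[0,0,0.06],"hand":0.5},{"angular":[0,0,0],"slide":[0,0,0.06],"hand":0.5},{"angular":[0,0,0],"slide":[0,0,0.05],"hand":0.5},{"angular":[0,0,0],"slide":[0,0,0.02],"hand":0.5}]'
python3 -m creep '[{"angular":[0,0,0],"slide":[0,0,0],"hand":0.5},{"angular":[0,0,0],"slide":[-0.006,0,0],"hand":0.5},{"angular":[0,0,0],"slide":[-0.006,0,0],"hand":0.5},{"angular":[0,0,0],"slide":[-0.004,0,0],"hand":0.5},{"angular":[0,0,0],"slide":[-0.0025,0,0],"hand":0.5}]'
python3 -m creep '[{"angular":[0,0,0],"slide":[0,0,0],"hand":0.5},{"angular":[0,0,0],"slide":[0,0,0],"hand":0.5}]'
python3 -m creep '[{"angular":[0,0,0],"slide":[0.015,0,0],"hand":0.5},{"angular":[0,0,0],"slide":[0,0,-0.03],"hand":0.5},{"angular":[0,0,0],"slide":[0,0,-0.06],"hand":0.5},{"angular":[0,0,0],"slide":[0,0,-0.06],"hand":0.5},{"angular":[0,0,0],"slide":[0,0,-0.06],"hand":0.5}]'
python3 -m creep '[{"angular":[0,0,0],"slide":[0,0,-0.04],"hand":0.5},{"angular":[0,0,0],"slide":[0,0,0],"hand":0.5},{"angular":[0,0,0],"slide":[0,0,0],"hand":0.5}]'
python3 - <<'E'
from h import *
im=eyes.grab_frame("scene");cv2.imwrite("pics/sc6.png",cv2.resize(im[90:320,150:420,::-1],None,fx=2.5,fy=2.5))
lab=cv2.cvtColor(im,cv2.COLOR_RGB2LAB).astype(int)
m=((abs(lab-lab[187,275])*[.4,1,1]).max(2)<9).astype(np.uint8)
n,l,st,ce=cv2.connectedComponentsWithStats(m,connectivity=4);i=l[187,275]
c2=w("scene",*ce[i],52);print(st[i],c2-[650.4,39.9],np.hypot(*(c2-[650.4,39.9])))
E
```

```text
t: 14.12
eef_pos: [541.2, 37.4, 54.4]
tool_rot: [[1.0, -0.001, -0.005], [-0.001, -1.0, -0.0], [-0.005, 0.0, -1.0]]
wrist_force: [-0.6, -0.8, -0.0]
grip_width: 42.9
finger_force: 0.0
t: 14.75
eef_pos: [525.2, 37.4, 58.1]
tool_rot: [[1.0, -0.001, 0.002], [-0.001, -1.0, 0.0], [0.002, -0.0, -1.0]]
wrist_force: [1.8, 0.7, 1.0]
grip_width: 42.6
finger_force: 0.9
t: 15.0
eef_pos: [525.1, 37.4, 57.4]
tool_rot: [[1.0, -0.001, 0.0], [-0.001, -1.0, 0.0], [0.0, -0.0, -1.0]]
wrist_force: [0.8, 0.1, 2.4]
grip_width: 42.4
finger_force: 0.8
t: 15.62
eef_pos: [539.4, 37.4, 268.6]
tool_rot: [[1.0, -0.001, -0.001], [-0.001, -1.0, 0.0], [-0.001, -0.0, -1.0]]
wrist_force: [2.0, -0.3, 0.7]
grip_width: 42.8
finger_force: 0.0
t: 16.0
eef_pos: [539.7, 37.4, 306.0]
tool_rot: [[1.0, -0.001, -0.002], [-0.001, -1.0, 0.0], [-0.002, -0.0, -1.0]]
wrist_force: [-0.2, 0.1, -1.5]
grip_width: 42.7
finger_force: 0.0
[258 173  35  27 735] [-179.15123154   -5.42577415] 179.23337520364166
```

View pics/sc6.png

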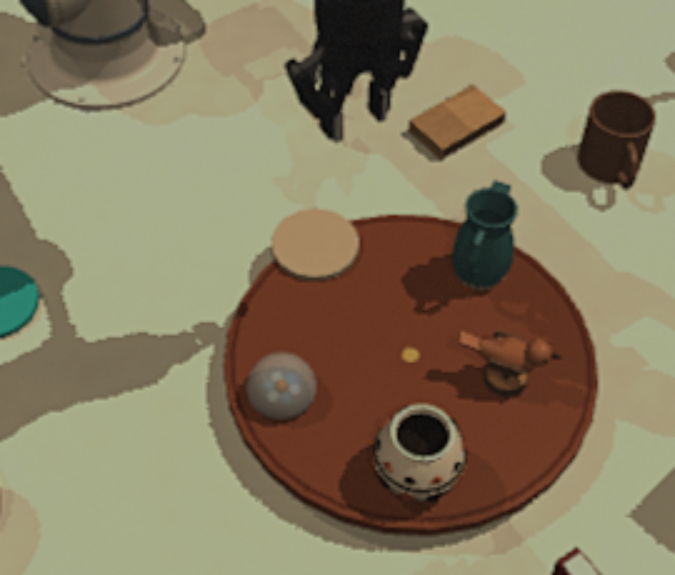

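The coaster, at crop (316,243), lies flat 179 mm from the hub and 5 mm off the front line. The pieces are upright and the hand is clear.

```bash
python3 -c "
from plant import job
print(job.job_done())"
```

```text
the job is handed in; nothing more can be done
None
```

The job is handed in (no verdict returned): I turned the lazy Susan about 63° and slid the coaster out to about 179 mm from the hub, so about 29 mm of it hangs over the front rim; the four pieces are upright and untouched, and the hand is clear.

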